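Dip the music and hold the paging dial on its third click

TASK

I am about to call the third zone over my headset: pull the music fader (the long one, next to the paging dial) towards you until the line on its cap meets the thick line on its scale, and leave it there. Then turn the sprung paging dial clockwise past its first two clicks to the third, and keep it there against its spring, which takes it back to rest as soon as it is let go. Finish while you are still holding the dial on the third click, with the two short faders and everything lying about left as they are.

Things in the scene. Friction and masses are not known exactly. Their poses are not given: they have to be found in the camera images.
- console: Grey paging mixer fixed on the shelf, 300 mm (x) by 400 mm (y), deck 55 mm above the shelf; meter bridge at x +108 to +150 mm, 95 mm high; a row of fixed pots at x = +85 mm, 14 mm high. Origin: centre of its underside. x points away from the robot's side, y left, z up; turned up to 0.3 rad from the world. 'Console x, y' below are in this frame.
- music_fader (a joint): Distance in m of the music fader from its near stop: 0 at the stop nearest the operator (quiet), 0.100 at the far stop (loud), growing along console +x; 0.030 is the thick line. About 1 N of friction; it stays where it is left.
- music_cap (a point): Middle of the music fader's cap, 11.5 mm above the deck: a black block 26 mm long (console x, the way it slides), 14 mm wide (y), from 3 to 20 mm above the deck, white line across its middle. It moves at console y = +30 mm, x = -95 mm + fader value. Only bare deck within 55 mm to its left and right.
- music_mark (a point): Middle of the thick white line across the music fader's slot, on the deck (console x = -65, y = +30 mm). It is 3 mm wide and reaches 24 mm to either side of the slot; the other scale lines, 10 mm apart, are thin and short. The cap's white line has to stand over it.
- page_dial (a joint): Angle of the paging dial in rad: 0 at rest, growing clockwise seen from above; clicks at 0.436, 0.873, 1.309, stop at 1.40. On the deck a dash marks rest, one, two and three white dots the clicks. The spring (0.075 N m at rest, 0.17 at the third click; the ridge before each click adds 0.04) takes it back to 0 from everywhere: the clicks do not keep it.
- page_grip (a point): On the dial's vertical axis (console x = -45, y = -90 mm), 21 mm above the deck. Black round skirt 60 mm across, 8 mm high, with an upright wing on it: 54 mm long, 13 mm thick, 8 to 34 mm above the deck. The frame turns with the dial: x along the wing to its white pointer end, z up. The pointer is 0.655 rad anticlockwise of console x at rest, as much clockwise of it at the third click.
- mic_cap_a (a point): Middle of the cap of the nearer short fader (60 mm of travel, same cap as the music fader's), at console y = +100 mm. Not to be moved.
- mic_cap_b (a point): Middle of the cap of the other short fader (60 mm of travel, same cap), at console y = +150 mm. Not to be moved.
- stopwatch: Grey stopwatch, 54 mm across, 15 mm high, lying on the console's deck in its near right corner. Bystander, loose, leave alone. Origin at the centre of its underside, on the deck.
- shaker: Green shaker with black twist cap, 92 mm across, 174 mm high, beside the console. Bystander, loose, leave alone. Origin at the centre of its underside.
- kettlebell: Small blue vinyl kettlebell, 110 mm across, 153 mm high, beside the console. Bystander, loose, leave alone. Origin at the centre of its underside.
- tape_roll: Roll of grey sports tape standing flat, 64 mm across, 38 mm high, in front of the console. Bystander, loose, leave alone. Origin at the centre of its underside.
- change_plate: Black rubber weight disc, 132 mm across, 18 mm thick, lying beside the console. Bystander, loose, leave alone. Origin at the centre of its underside.
- headset: Black headset with microphone boom lying flat, about 165 by 135 mm, 52 mm high at its ear pad, beside the console. Bystander, loose, leave alone. Origin at the centre of its underside.

How it is judged:
By the outcome, as a careful person would: the job done as asked, in the order asked, and still so for the second after the job is handed in, while the arm keeps its last pose, push and grip.
It also fails if it takes over 48 s, if anything falls off the work surface, if the arm or the gripper's body presses on something with over 40 N, if the wrist force passes 120 N, or if a joint passes its speed limit or range.

ROBOT

A 6-joint arm with a two-finger parallel gripper is mounted at the origin on the work surface. World frame = base frame: x ahead of the robot, y to its left, z up, the work surface at z = 0. Lengths are in m, angles in rad, forces in N, time in s.
With the tool pointing down it reaches from about 0.275 to 0.725 m from the base axis. Payload 15.9 kg.
Tool frame: the origin (TCP) lies between the finger pads; the fingertips stand 17 mm ahead of it and the grasp point (between the pads) lies 2 mm behind it (r.tips_ahead is the z of the fingertips in the tool frame, in m); z points along the fingers, y is the line along which they close (so a half turn about z gives the same grasp; the last joint's range is limited). The gripper opens to 85 mm and grips with 20 to 120 N. Pads are 22 mm wide; open, the fingers measure 114 mm over their backs; the gripper's body (76 mm by 85 mm) begins 54 mm behind the grasp point. The pads swing forward as they close: fully open they stand 13 mm farther back than shut.
Start: joints at [1.199, 0.213, -0.034, 1.323, 0, 1.571], TCP at [0.182, 0.466, 0.248] pointing down, gripper open.
Joint ranges: [-2.98, 2.98], [-0.74, 1.72], [-1.14, 1.35], [-2.1, 2.04], [-1.57, 1.44], [-3.14, 3.14]. Speed limits (rad/s): [1.89, 1.89, 2.39, 2.57, 3.14, 3.14].

INTERFACE

Orientations are given as a unit quaternion [x, y, z, w].
In Python, from station import r, eyes gives the robot as it stands.
- The arm moves only by the tool carry_out, never from a script. Its arguments are lists of equal length, an entry for each row: "dr": the turn, a rotation vector about the tool's x, y, z scaled (see below), a list of three; "offset": the shift along the tool's x, y, z scaled (see below), a list of three; "gripper": the closure, from -1 (fully open) to 1 (shut). A call has exactly 8 rows; each row is the pose to reach, as a shift and turn from the pose commanded when the call began, along the tool's axes at that moment, turning the shorter way round; what a row does not reach only later rows make up. The controller multiplies each number of a shift by 0.5 m and each number of a turn by 180 degrees. A row lasts 1/10 s, in which the tool goes at most 50 mm and 8.59 degrees, less where a joint would pass 70% of its speed; a pose out of reach is approached as far as the arm can. A call with a number of a shift or a turn outside -1 to 1 is refused whole. A call with a gripper value outside its range is refused whole. The fingers move at their own pace and stop on an object; "newtons" is the grip in N (left out, the last holds). Time passes only in rows, so rows that repeat a pose let the fingers close, or fill a call up. It gives the time, the measured TCP pose, the force, the opening and the grip force at its end, in the units of the state.
- r.get_state(): the state, without advancing time (a new reading comes with each control period).
- eyes.get_image(name): name is "scene" or "side" or "wrist"; returns the picture (420x560x3 uint8, red, green, blue); there is no depth.
- eyes.camera_model(name): a dict with "camera_matrix" (3x3 intrinsics, pixels), "distortion" ([k1, k2, p1, p2, k3] as OpenCV has them; the pictures are not rectified), "position" and "rotation" of the camera in the world; the wrist camera has in their place "hand_eye" (4x4, takes a point from camera to tool coordinates, whose origin is the TCP and whose axes are the flange's). Camera axes: x right, y down, z forward; pixel columns grow to the right and rows downward; lengths in m; the calibration is good to about 2 mm. A picture is of the moment at which its call begins: read the wrist's pose just before it. camera_model takes no time and is no camera call.
- r.close_job(): hands the job in; it is judged then, once.
Trained networks look in the newest picture that a camera, given by its name, has taken for a name from the list of things; names that differ only in an ending like _2 or _b are one class to them, and where a whole thing is asked for, a point or a joint stands for the part that bears it (a point fixed in the world has none). Each returns a list of dicts, best first, with "confidence" (0 to 1); they miss things now and then, are a little off and sometimes report something else, mostly with a low value. They report only what shows in the picture. A call takes as long as a camera call.
- eyes.spot_in(name, camera): "extent" ([centre column, centre row, width, height] in pixels, round what is visible of it).
- eyes.pinpoint(name, camera): "pixel" ([column, row] in pixels: a listed point, or the origin of a listed thing).
The state is a dict: "time": time; "joints": joint angles; "dq": joint speeds; "tau": joint torques, N m; "position": TCP position; "tool_rot": TCP orientation; "contact_force": force on the tool from outside, world axes, zero at the start; "wrist_torque": the same for the moment, N m; "width": opening from 0.0 (shut) to 1.0 (fully open); "grip_force": force on a finger pad.
Only numpy, scipy, OpenCV 4.12 (cv2) and the standard library are available. Lean on these libraries where they do the work, as an engineer would, in place of code of your own. Each camera call takes 0.05 s, during which the arm holds its last target. There are 200 camera calls.

## Working session

There is one attempt and no reset: what is moved stays moved. The work goes in short steps, Python scripts to look and compute and a tool call to move; the robot and the scene stay as the last step left them, time stands still between calls to the robot, and variables do not carry over. Pictures are saved under pics/ and viewed, at most 10 in all, crops included, and the job is handed in when it is done.

Besides the shell and the picture viewer there is one more tool, called after "Emit:" as name(argument=value, ...), one argument or row to a line, values as JSON. carry_out: Moves the arm, as the interface text tells. Its arguments: {"type":"object","properties":{"dr":{"type":"array"},"offset":{"type":"array"},"gripper":{"type":"array"},"newtons":{"type":"number"}},"required":["dr","offset","gripper"]}

```bash
mkdir -p pics
cat > h.py <<'E'
import numpy as np, cv2
from scipy.spatial.transform import Rotation as R
from station import r, eyes
def ray(cam, px, st=None):
    m=eyes.camera_model(cam); K=np.array(m["camera_matrix"]); d=np.array(m["distortion"])
    u=cv2.undistortPoints(np.array([[px]],float),K,d)[0,0]; v=np.array([u[0],u[1],1.])
    if "hand_eye" in m:
        st=st or r.get_state(); T=np.eye(4); T[:3,:3]=R.from_quat(st["tool_rot"]).as_matrix(); T[:3,3]=st["position"]
        T=T@np.array(m["hand_eye"]); return T[:3,3],T[:3,:3]@v
    Rm=np.array(m["rotation"]); 
    if Rm.shape!=(3,3): Rm=R.from_quat(Rm).as_matrix()
    return np.array(m["position"]),Rm@v
def at_z(cam,px,z,st=None):
    o,v=ray(cam,px,st); return o+v*(z-o[2])/v[2]
def save(cam,n):
    im=eyes.get_image(cam); cv2.imwrite(f"pics/{n}.png",cv2.cvtColor(np.asarray(im),cv2.COLOR_RGB2BGR)); return im
E
python3 - <<'E'
from h import *
print(r.get_state())
for c in("scene","side"):
    save(c,c+"0")
    for n,z in(("music_cap",.0665),("music_mark",.055),("page_grip",.076),("mic_cap_a",.0665),("stopwatch",.055),("console",0),("shaker",0),("kettlebell",0)):
        for d in eyes.pinpoint(n,c)[:3]:
            print(c,n,round(d["confidence"],2),np.round(d["pixel"],1),at_z(c,d["pixel"],z).round(4))
a=[cv2.imread(f"pics/{c}0.png") for c in("scene","side")]
E
```

```text
{'time': 0.0, 'joints': array([ 1.19901432e+00,  2.13354823e-01, -3.50274077e-02,  1.32352402e+00,
        6.62285505e-06,  1.57075956e+00]), 'dq': array([-0.00087602, -0.00045037, -0.00018441, -0.00055314,  0.00120876,
        0.00071818]), 'tau': array([-2.76456623e-03, -6.86154342e+01,  4.87122631e+01,  1.73435791e-02,
       -2.61127279e-04, -1.04650641e-05]), 'position': array([0.18152073, 0.46554506, 0.2478294 ]), 'tool_rot': array([ 1.84804166e-01,  9.82775209e-01, -5.44787357e-04, -1.05833769e-04]), 'contact_force': array([ 0.93486412,  0.42259532, -0.59776893]), 'wrist_torque': array([-0.0288269 ,  0.00814161,  0.12983787]), 'grip_force': 0.0, 'width': 0.9993881838634866}
scene music_cap 0.64 [292.6 224.4] [0.5861 0.0898 0.0665]
scene music_cap 0.63 [285.1 168.5] [0.4156 0.0563 0.0665]
scene music_mark 0.72 [288.6 202.9] [0.5171 0.0744 0.055 ]
scene page_grip 0.83 [240.8 202. ] [ 0.5389 -0.0472  0.076 ]
scene mic_cap_a 0.57 [332.8 191.9] [0.4792 0.1879 0.0665]
scene mic_cap_a 0.4 [314.7 203.1] [0.5183 0.142  0.0665]
scene mic_cap_a 0.19 [283.3 171.1] [0.4248 0.0521 0.0665]
scene stopwatch 0.71 [216.  187.2] [ 0.4865 -0.1238  0.055 ]
scene stopwatch 0.67 [291.2 220.3] [0.5683 0.0853 0.055 ]
scene console 0.67 [276.2 234.3] [0.5841 0.0481 0.    ]
scene shaker 0.97 [385.8 254.7] [0.6167 0.3382 0.    ]
scene kettlebell 0.87 [168.3 256.6] [ 0.6759 -0.2245  0.    ]
side music_cap 0.6 [315.  284.3] [ 0.4939 -0.1205  0.0665]
side music_cap 0.52 [277.6 216.1] [0.5784 0.0745 0.0665]
side music_mark 0.96 [252.5 235.4] [0.5042 0.0767 0.055 ]
side page_grip 0.66 [305.3 250.3] [ 0.5392 -0.0504  0.076 ]
side mic_cap_a 0.64 [210.2 217.7] [0.4664 0.1788 0.0665]
side stopwatch 0.76 [316.6 279.7] [ 0.5119 -0.1085  0.055 ]
side console 0.94 [286.6 246.3] [ 0.571   0.0389 -0.    ]
side shaker 0.74 [219.6 180.1] [0.6174 0.3529 0.    ]
side kettlebell 0.59 [414.1 286. ] [ 0.6802 -0.236   0.    ]
```

View pics/scene0.png

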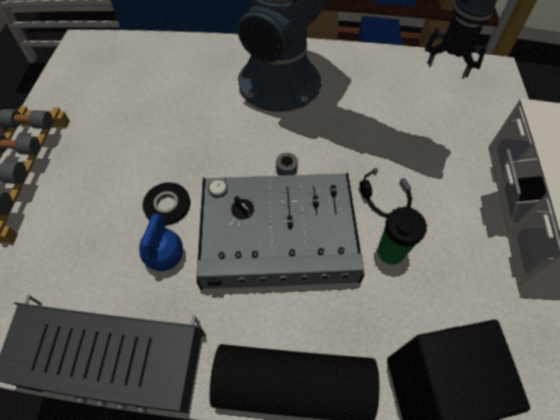

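View pics/side0.png

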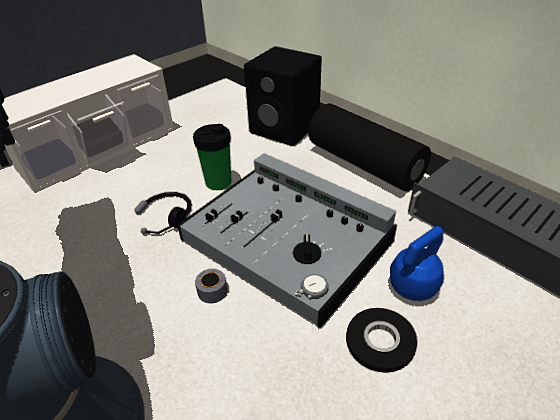

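The scene view shows the console with the music cap near (291,222) and the dial near (241,208). In the side view they are near (277,216) and (306,250). Console yaw comes out at about +0.06. Next I'll fly over it for a close look.

```bash
cat >> h.py <<'E'
def go(p,yaw,st=None):
    "numbers for a tool-down pose with tool y at world angle yaw"
    st=st or r.get_state(); A=R.from_quat(st["tool_rot"])
    y=np.array([np.cos(yaw),np.sin(yaw),0]); z=np.array([0,0,-1.]); B=R.from_matrix(np.c_[np.cross(y,z),y,z])
    print("offset",(A.inv().apply(np.array(p)-st["position"])/.5).round(4),"dr",((A.inv()*B).as_rotvec()/np.pi).round(4))
E
python3 - <<'E'
from h import *
print(np.round(eyes.camera_model("wrist")["hand_eye"],3), r.tips_ahead)
go([.47,.04,.27],1.63)
E
```

```text
[[ 0.001 -0.958 -0.287  0.073]
 [ 1.     0.001  0.    -0.001]
 [-0.    -0.287  0.958 -0.127]
 [ 0.     0.     0.     1.   ]] 0.017
offset [-0.8467 -0.584  -0.0434] dr [-0.      0.     -0.1372]
```

Emit:
carry_out(
  dr=[
    [0,0,-0.017],
    [0,0,-0.034],
    [0,0,-0.051],
    [0,0,-0.069],
    [0,0,-0.086],
    [0,0,-0.103],
    [0,0,-0.12],
    [0,0,-0.137],
  ],
  offset=[
    [-0.1,-0.07,-0.04],
    [-0.18,-0.125,-0.04],
    [-0.26,-0.18,-0.04],
    [-0.34,-0.235,-0.04],
    [-0.42,-0.29,-0.04],
    [-0.5,-0.345,-0.04],
    [-0.58,-0.4,-0.04],
    [-0.66,-0.455,-0.04],
  ],
  gripper=[-1,-1,-1,-1,-1,-1,-1,-1],
)

```text
time: 1.7
position: [0.4053, 0.1349, 0.2686]
tool_rot: [-0.03, 1.0, 0.0, 0.0]
contact_force: [1.8, 1.2, -0.9]
width: 0.997
grip_force: 0.0
```

Run:
```python
from h import *
print(r.get_state()["joints"].round(2)); go([.47,.04,.27],1.63)
```

```text
[ 0.32  0.06 -0.16  1.35  0.    0.26]
offset [-0.1177 -0.1973 -0.0029] dr [0.0001 0.0002 0.0005]
```

q6 falls as the yaw grows, so the joint range is fine.

Emit:
carry_out(
  dr=[
    [0,0,0],
    [0,0,0],
    [0,0,0],
    [0,0,0],
    [0,0,0],
    [0,0,0],
    [0,0,0],
    [0,0,0],
  ],
  offset=[
    [-0.04,-0.06,0],
    [-0.08,-0.12,0],
    [-0.118,-0.18,0],
    [-0.118,-0.197,0],
    [-0.118,-0.197,0],
    [-0.118,-0.197,0],
    [-0.118,-0.197,0],
    [-0.118,-0.197,0],
  ],
  gripper=[-1,-1,-1,-1,-1,-1,-1,-1],
)

```text
time: 2.5
position: [0.4689, 0.0428, 0.2685]
tool_rot: [-0.03, 1.0, 0.0, 0.0]
contact_force: [0.0, 0.1, -0.1]
width: 1.001
grip_force: 0.0
```

Run:
```python
from h import *
st=r.get_state(); save("wrist","w1"); print(st["position"])
for n,z in(("music_cap",.0665),("music_mark",.055),("page_grip",.076),("mic_cap_a",.0665),("stopwatch",.055)):
    for d in eyes.pinpoint(n,"wrist")[:3]:
        print(n,round(d["confidence"],2),np.round(d["pixel"],1),at_z("wrist",d["pixel"],z,st).round(4))
```

```text
[0.46887029 0.04278263 0.2684948 ]
music_cap 0.86 [316.9 294. ] [0.578  0.0799 0.0665]
music_mark 0.91 [314.1 228.4] [0.5122 0.0724 0.055 ]
page_grip 0.76 [190.5 266.4] [ 0.5507 -0.0447  0.076 ]
mic_cap_a 0.83 [386.5 235.9] [0.5117 0.1415 0.0665]
mic_cap_a 0.61 [440.2 202.1] [0.4751 0.1875 0.0665]
mic_cap_a 0.41 [192.2 266. ] [ 0.5548 -0.0455  0.0665]
stopwatch 0.76 [119.4 197.9] [ 0.4926 -0.1184  0.055 ]
```

View pics/w1.png

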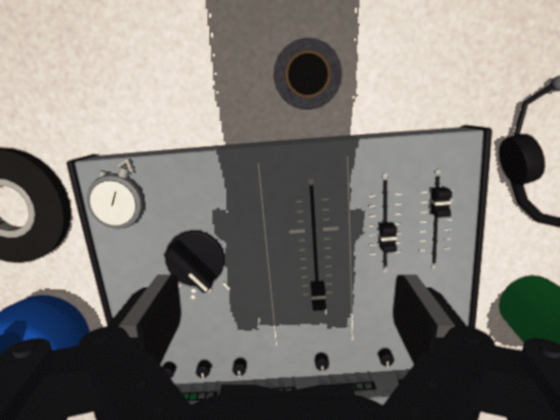

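The wrist view shows the cap at (318,296), the mark line at row 229, the slot from (311,181) to (319,308), the dial skirt centred near (194,258), and the near deck edge from (72,161) to (488,128). I'll fit the console pose from these.

Run:
```python
from h import *
P=[((314,229),.055,(-65,30)),((318,295),.0745,None),((194,257),.063,(-45,-90)),((291,231),.055,(-65,54)),((338,229),.055,(-65,6)),((72,161),.055,(-150,-200)),((488,128),.055,(-150,200)),((311,182),.055,None),((318,308),.055,None)]
q=[];c=[]
for px,z,k in P:
    w=at_z("wrist",px,z); print(px,w.round(4))
    if k and k not in((-65,54),(-65,6)): q.append(w[:2]);c.append(np.array(k)/1e3)
q=np.array(q);c=np.array(c);a=q-q.mean(0);b=c-c.mean(0)
t=np.arctan2((b[:,0]*a[:,1]-b[:,1]*a[:,0]).sum(),(a*b).sum())
M=np.array([[np.cos(t),-np.sin(t)],[np.sin(t),np.cos(t)]]);o=q.mean(0)-M@c.mean(0)
print("yaw",t,"o",o,"res mm",((q-(c@M.T+o))*1e3).round(1).tolist())
for n,k in(("mark",(-.065,.03)),("dial",(-.045,-.09))): print(n,M@k+o)
cap=at_z("wrist",(318,295),.0745)[:2]; print("cap console",M.T@(cap-o))
```

```text
(314, 229) [0.513  0.0716 0.055 ]
(318, 295) [0.5747 0.0793 0.0745]
(194, 257) [ 0.5466 -0.0451  0.063 ]
(291, 231) [0.5165 0.0491 0.055 ]
(338, 229) [0.5116 0.0953 0.055 ]
(72, 161) [ 0.459  -0.1624  0.055 ]
(488, 128) [0.4053 0.2244 0.055 ]
(311, 182) [0.4661 0.065  0.055 ]
(318, 308) [0.6011 0.0832 0.055 ]
yaw 0.13502385636392525 o [0.58051241 0.05078751] res mm [[0.9, -0.1], [-1.4, -0.7], [0.2, 5.2], [0.3, -4.4]]
mark [0.51206562 0.07176454]
dial [ 0.54803725 -0.04445095]
cap console [-0.00187957  0.02901055]
```

Run:
```python
from h import *
go([.575,.0795,.125],1.706)
```

```text
offset [-0.2158  0.0621  0.2867] dr [ 0.      0.     -0.0243]
```

Emit:
carry_out(
  dr=[
    [0,0,-0.008],
    [0,0,-0.016],
    [0,0,-0.024],
    [0,0,-0.024],
    [0,0,-0.024],
    [0,0,-0.024],
    [0,0,-0.024],
    [0,0,-0.024],
  ],
  offset=[
    [-0.045,0.013,0.058],
    [-0.09,0.026,0.116],
    [-0.135,0.039,0.174],
    [-0.18,0.052,0.232],
    [-0.216,0.062,0.286],
    [-0.216,0.062,0.286],
    [-0.216,0.062,0.286],
    [-0.216,0.062,0.286],
  ],
  gripper=[0,0,0,0,0,0,0,0],
)

```text
time: 3.6
position: [0.5752, 0.0791, 0.1265]
tool_rot: [-0.067, 0.998, 0.0, 0.001]
contact_force: [-1.2, -0.6, 0.7]
width: 0.499
grip_force: 0.0
```

Run:
```python
from h import *
st=r.get_state(); save("wrist","w2"); print(st["position"],st["width"])
for n,z in(("music_cap",.0665),("music_mark",.055)):
    for d in eyes.pinpoint(n,"wrist")[:2]:
        print(n,round(d["confidence"],2),np.round(d["pixel"],1),at_z("wrist",d["pixel"],z,st).round(4))
go([.575,.0795,.078],1.706)
```

```text
[0.57523307 0.07911531 0.12646923] 0.49942842365892476
music_cap 0.85 [289.9 252.4] [0.5805 0.0814 0.0665]
music_mark 0.68 [291.1 123.3] [0.5122 0.0727 0.055 ]
offset [0.0009 0.0008 0.0972] dr [-0.      0.0006 -0.0004]
```

View pics/w2.png

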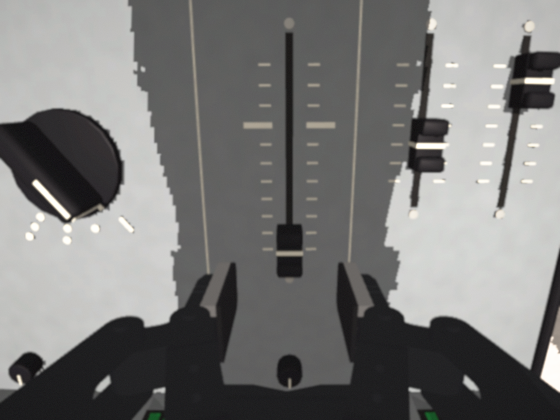

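The cap's line is at (290,254), the thick line is at row 125.5 (columns 243–335), and the fingers straddle the cap. I'll measure the distance to pull.

Run:
```python
from h import *
for px,z in(((290,254),.075),((289.5,125.5),.055),((258,125.5),.055),((321,125.5),.055),((289,23),.055),((290,248),.055)): print(px,at_z("wrist",px,z).round(4))
```

```text
(290, 254) [0.5781 0.0811 0.075 ]
(289.5, 125.5) [0.5136 0.0721 0.055 ]
(258, 125.5) [0.5159 0.0555 0.055 ]
(321, 125.5) [0.5114 0.0886 0.055 ]
(289, 23) [0.4642 0.065  0.055 ]
(290, 248) [0.5829 0.0819 0.055 ]
```

Emit:
carry_out(
  dr=[
    [0,0,0],
    [0,0,0],
    [0,0,0],
    [0,0,0],
    [0,0,0],
    [0,0,0],
    [0,0,0],
    [0,0,0],
  ],
  offset=[
    [-0.002,0.001,0.04],
    [-0.002,0.001,0.08],
    [-0.002,0.001,0.097],
    [-0.002,0.001,0.097],
    [-0.002,0.001,0.097],
    [-0.002,0.001,0.097],
    [-0.002,0.001,0.097],
    [-0.002,0.001,0.097],
  ],
  gripper=[0,0,0,0,0.3,0.6,0.9,1],
  newtons=20,
)

```text
time: 4.55
position: [0.5768, 0.0806, 0.078]
tool_rot: [-0.067, 0.998, 0.001, 0.001]
contact_force: [-1.2, 4.7, 6.5]
width: 0.163
grip_force: 24.3
```

Run:
```python
from h import *
st=r.get_state(); print(st["position"],st["width"]*85,st["grip_force"],st["contact_force"])
```

```text
[0.5767696  0.08055768 0.07802438] 13.828744413582623 24.346122220158577 [-1.21229947  4.68980124  6.45338586]
```

Emit:
carry_out(
  dr=[
    [0,0,0],
    [0,0,0],
    [0,0,0],
    [0,0,0],
    [0,0,0],
    [0,0,0],
    [0,0,0],
    [0,0,0],
  ],
  offset=[
    [0.025,0,0],
    [0.05,0,0],
    [0.075,0,0],
    [0.1,0,0],
    [0.12,0,0],
    [0.13,0,0],
    [0.13,0,0],
    [0.13,0,0],
  ],
  gripper=[1,1,1,1,1,1,1,1],
)

```text
time: 5.35
position: [0.5124, 0.0717, 0.078]
tool_rot: [-0.067, 0.998, 0.001, 0.001]
contact_force: [-1.2, 4.9, 9.2]
width: 0.154
grip_force: 24.6
```

Run:
```python
from h import *
st=r.get_state(); im=save("wrist","w3"); print(st["position"],st["width"]*85,st["contact_force"])
cv2.imwrite("pics/w3c.png",cv2.cvtColor(cv2.resize(im[150:350,190:390],(600,600),interpolation=cv2.INTER_CUBIC),cv2.COLOR_RGB2BGR))
```

```text
[0.5123762  0.07173794 0.07799637] 13.065653754413656 [-1.17903873  4.88336322  9.15388322]
```

View pics/w3c.png

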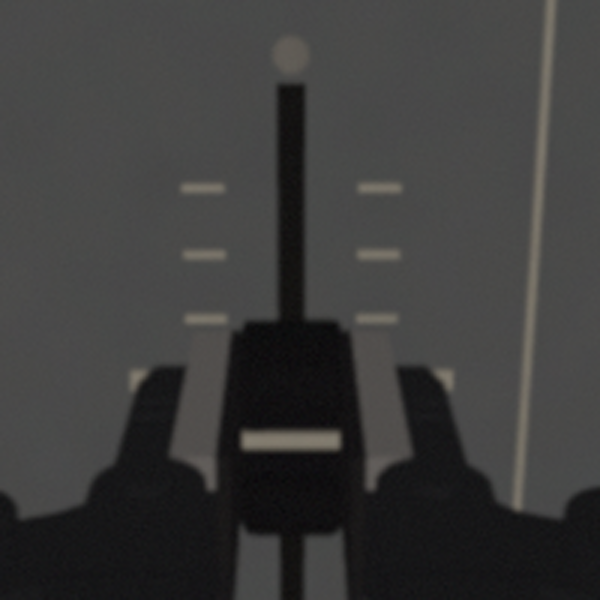

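The cap's line is at crop (291,440), full picture (287,296.8). The ends of the thick line show at crop (138,380) and (446,379). I'll compare the two at their own heights.

Run:
```python
from h import *
f=lambda x,y:(190+x/3-.33,150+y/3-.33)
u=np.array([np.cos(.137),np.sin(.137)])
for n,p,z in(("cap",(291,440),.075),("L",(138,380),.055),("R",(446,379),.055),("t20",(204,319),.055),("t20R",(377,319),.055),("t10",(204,254),.055),("t0",(203,188),.055)):
    w=at_z("wrist",f(*p),z); print(n,w.round(4),"along",(w[:2]@u).round(4))
```

```text
cap [0.5129 0.0716 0.075 ] along 0.5178
L [0.5172 0.0489 0.055 ] along 0.519
R [0.5108 0.095  0.055 ] along 0.519
t20 [0.5059 0.0576 0.055 ] along 0.509
t20R [0.5025 0.0831 0.055 ] along 0.5091
t10 [0.4957 0.0565 0.055 ] along 0.4988
t0 [0.4858 0.0552 0.055 ] along 0.4888
```

Emit:
carry_out(
  dr=[
    [0,0,0],
    [0,0,0],
    [0,0,0],
    [0,0,0],
    [0,0,0],
    [0,0,0],
    [0,0,0],
    [0,0,0],
  ],
  offset=[
    [-0.0024,0,0],
    [-0.0024,0,0],
    [-0.0024,0,0],
    [-0.0024,0,0],
    [-0.0024,0,0],
    [-0.0024,0,0],
    [-0.0024,0,-0.05],
    [-0.0024,0,-0.12],
  ],
  gripper=[1,1,1,0.3,0,0,0,0],
)

```text
time: 6.2
position: [0.5116, 0.071, 0.1361]
tool_rot: [-0.067, 0.998, -0.0, -0.002]
contact_force: [0.7, 0.6, 0.2]
width: 0.497
grip_force: 0.0
```

Run:
```python
from h import *
st=r.get_state(); im=save("wrist","w4"); print(st["position"],st["width"]*85,st["contact_force"])
cv2.imwrite("pics/w4c.png",cv2.cvtColor(cv2.resize(im[130:330,90:390],(800,533),interpolation=cv2.INTER_CUBIC),cv2.COLOR_RGB2BGR))
for d in eyes.pinpoint("page_grip","wrist")[:2]: print(d, at_z("wrist",d["pixel"],.076,st))
```

```text
[0.51155633 0.07104926 0.13611095] 42.223648218180784 [0.72909378 0.56508901 0.15908991]
{'pixel': [75.5, 278.0], 'confidence': 0.87} [ 0.54927262 -0.04648734  0.076     ]
```

View pics/w4c.png

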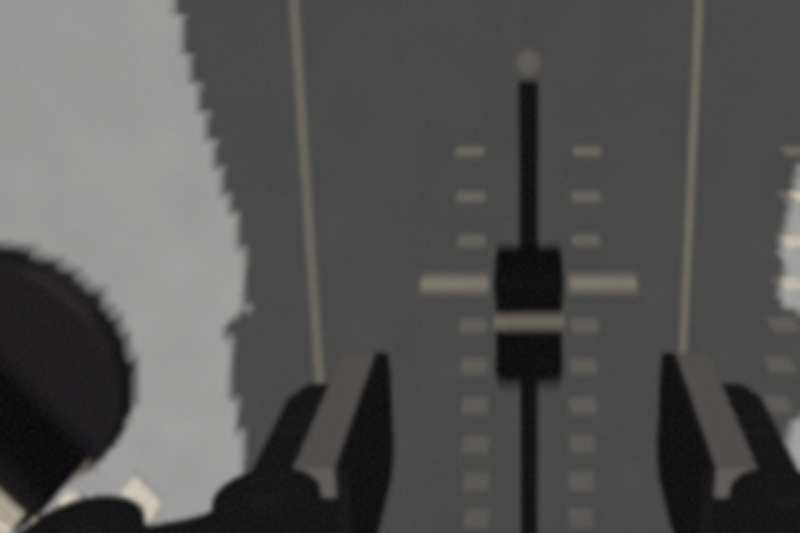

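The released cap's line is at crop (529,321.5). The thick line is at crop row 284, from column 420 to 637.

Run:
```python
from h import *
f=lambda x,y:(90+x/2.667-.3,130+y/2.667-.3)
u=np.array([np.cos(.137),np.sin(.137)])
for n,p,z in(("cap",(529,321.5),.075),("L",(440,284),.055),("R",(617,284),.055),("t20",(586,241),.055),("t0",(586,152),.055),("t70",(586,444),.055)):
    w=at_z("wrist",f(*p),z); print(n,w.round(4),"along",(w[:2]@u).round(4))
go([.548,-.045,.14],2.36)
```

```text
cap [0.5217 0.073  0.075 ] along 0.5268
L [0.5236 0.0525 0.055 ] along 0.5258
R [0.518  0.0932 0.055 ] along 0.5259
t20 [0.5086 0.0845 0.055 ] along 0.5154
t0 [0.488  0.0813 0.055 ] along 0.4945
t70 [0.5605 0.0925 0.055 ] along 0.5679
offset [-0.0344 -0.2398  0.0015] dr [-0.0006  0.0017 -0.2086]
```

The arm was still rising during that picture, so I'll repeat it with the arm settled.

Run:
```python
from h import *
st=r.get_state(); im=save("wrist","w5"); st2=r.get_state(); print(st["position"],st2["position"],st["dq"].round(3))
cv2.imwrite("pics/w5c.png",cv2.cvtColor(cv2.resize(im[130:330,190:390],(600,600),interpolation=cv2.INTER_CUBIC),cv2.COLOR_RGB2BGR))
```

```text
[0.51492989 0.07150578 0.14064892] [0.51416893 0.07140725 0.13863578] [ 0.002  0.035 -0.069 -0.082  0.002 -0.001]
```

View pics/w5c.png

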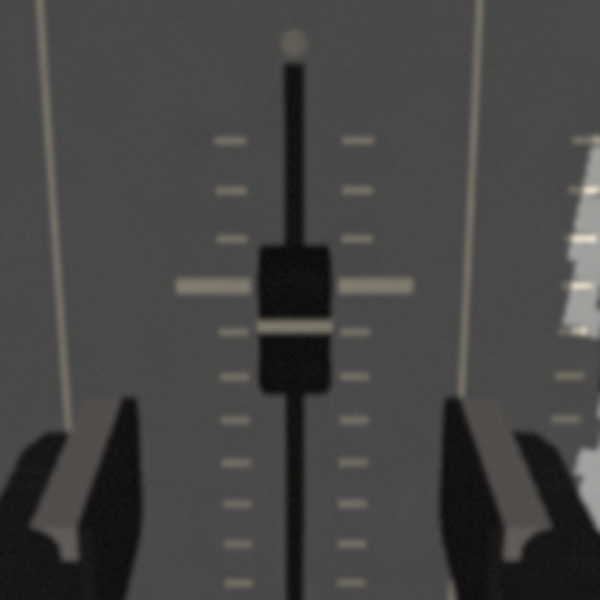

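The ticks are at rows 141, 190, 239 and 286 (thick), then 331 up to 583 for 100 mm. The cap's line is at (294,326).

Run:
```python
from h import *
st=r.get_state();print(st["position"],st["dq"].round(3))
f=lambda x,y:(190+x/3-.33,130+y/3-.33)
u=np.array([np.cos(.137),np.sin(.137)])
st["position"]=np.array([.5142,.0714,.1390])
for n,p,z in(("cap",(294,326),.075),("0",(294,141),.055),("20",(294,239),.055),("30",(294,286),.055),("60",(294,420),.055),("100",(294,583),.055)):
    w=at_z("wrist",f(*p),z,st); print(n,w.round(4),"along",(w[:2]@u).round(4))
# straight fit: console y=30 plane; solve with camera height free using ticks
```

```text
[0.51416893 0.07140725 0.13863578] [-0.     0.028 -0.052 -0.033  0.001 -0.001]
cap [0.5131 0.0716 0.075 ] along 0.5181
0 [0.4825 0.0675 0.055 ] along 0.4872
20 [0.5022 0.0702 0.055 ] along 0.5071
30 [0.5121 0.0715 0.055 ] along 0.5171
60 [0.5417 0.0756 0.055 ] along 0.547
100 [0.5813 0.081  0.055 ] along 0.5869
```

The two parallax estimates disagree by about 1 mm (−0 against +1.0). I'll settle it with the camera straight above the mark.

Emit:
carry_out(
  dr=[
    [0,0,0],
    [0,0,0],
    [0,0,0],
    [0,0,0],
    [0,0,0],
    [0,0,0],
    [0,0,0],
    [0,0,0],
  ],
  offset=[
    [-0.05,0,0],
    [-0.1,0,0],
    [-0.14,0,0],
    [-0.14,0,0],
    [-0.14,0,0],
    [-0.14,0,0],
    [-0.14,0,0],
    [-0.14,0,0],
  ],
  gripper=[0,0,0,0,0,0,0,0],
)

```text
time: 7.15
position: [0.5818, 0.0806, 0.1369]
tool_rot: [-0.067, 0.998, -0.0, 0.0]
contact_force: [-0.6, -0.6, -0.1]
width: 0.503
grip_force: 0.0
```

Run:
```python
from h import *
st=r.get_state(); im=save("wrist","w6"); print(st["position"],st["dq"].round(3))
m=[d["pixel"] for d in eyes.pinpoint("music_cap","wrist")[:1]]; print(m)
cv2.imwrite("pics/w6c.png",cv2.cvtColor(cv2.resize(im[0:200,190:390],(600,600),interpolation=cv2.INTER_CUBIC),cv2.COLOR_RGB2BGR))
```

```text
[0.58184283 0.08061228 0.1369298 ] [-0.     0.004  0.006  0.001 -0.001 -0.   ]
[[286.3, 117.7]]
```

View pics/w6c.png

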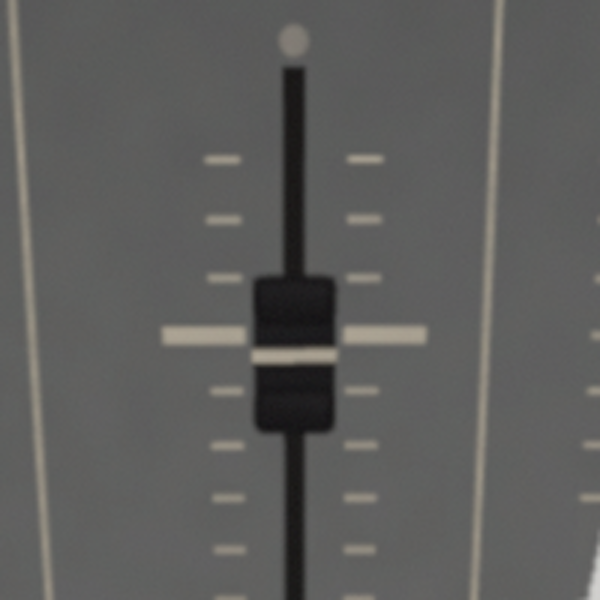

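The cap's line is at crop row 356 and the thick line at 335.5. The ticks are at 160 (0), 220, 279, 391 (40) and 445.

Run:
```python
from h import *
f=lambda x,y:(190+x/3-.33,y/3-.33)
u=np.array([np.cos(.137),np.sin(.137)])
o,_=ray("wrist",(0,0)); print("cam",o,o[:2]@u)
for n,p,z in(("cap",(294,356),.075),("0",(294,160),.055),("20",(294,279),.055),("30",(294,335.5),.055),("40",(294,391),.055),("60",(294,498),.055)):
    w=at_z("wrist",f(*p),z); print(n,w.round(4),"along",(w[:2]@u).round(4))
go([.548,-.0455,.137],.137+.655+np.pi/2)
```

```text
cam [0.50896798 0.07035434 0.26409804] 0.5138074540772242
cap [0.5163 0.072  0.075 ] along 0.5213
0 [0.4834 0.0676 0.055 ] along 0.4881
20 [0.5035 0.0703 0.055 ] along 0.5084
30 [0.5134 0.0717 0.055 ] along 0.5184
40 [0.5233 0.0731 0.055 ] along 0.5284
60 [0.5433 0.0758 0.055 ] along 0.5486
offset [ 0.1012 -0.241  -0.    ] dr [-0.000e+00  1.000e-04 -2.094e-01]
```

The three views agree if the cap's line sits about 14 mm above the deck, in a dip in the cap. On that basis the fader is 3.0 mm beyond the mark. I'll regrip it and pull 3.0 mm towards me.

Run:
```python
from h import *
go([.5132,.0716,.078],1.706)
```

```text
offset [0.1389 0.0004 0.118 ] dr [-0.      0.0001 -0.0004]
```

Emit:
carry_out(
  dr=[
    [0,0,0],
    [0,0,0],
    [0,0,0],
    [0,0,0],
    [0,0,0],
    [0,0,0],
    [0,0,0],
    [0,0,0],
  ],
  offset=[
    [0.06,0,0],
    [0.12,0,0],
    [0.139,0,0.03],
    [0.139,0,0.08],
    [0.139,0,0.117],
    [0.139,0,0.117],
    [0.139,0,0.117],
    [0.139,0,0.117],
  ],
  gripper=[0,0,0,0,0,0,0,0.3],
)

```text
time: 8.05
position: [0.514, 0.0715, 0.0794]
tool_rot: [-0.067, 0.998, 0.0, 0.001]
contact_force: [0.6, 0.5, -0.2]
width: 0.358
grip_force: 0.0
```

Emit:
carry_out(
  dr=[
    [0,0,0],
    [0,0,0],
    [0,0,0],
    [0,0,0],
    [0,0,0],
    [0,0,0],
    [0,0,0],
    [0,0,0],
  ],
  offset=[
    [0,0,0],
    [0,0,0],
    [0,0,0],
    [0,0,0],
    [0,0,0],
    [0,0,0],
    [0,0,0],
    [0,0,0],
  ],
  gripper=[0.6,0.9,1,1,1,1,1,1],
)

```text
time: 8.85
position: [0.514, 0.072, 0.0793]
tool_rot: [-0.067, 0.998, 0.001, 0.001]
contact_force: [-1.0, 3.9, 6.2]
width: 0.154
grip_force: 24.3
```

Run:
```python
from h import *
st=r.get_state(); print(st["position"],st["position"][:2]@[np.cos(.137),np.sin(.137)],st["dq"].round(3),st["width"]*85)
```

```text
[0.51403792 0.07197505 0.07927822] 0.519051241586116 [ 0.001  0.    -0.    -0.001  0.    -0.002] 13.100582371703782
```

Emit:
carry_out(
  dr=[
    [0,0,0],
    [0,0,0],
    [0,0,0],
    [0,0,0],
    [0,0,0],
    [0,0,0],
    [0,0,0],
    [0,0,0],
  ],
  offset=[
    [0.003,0,0],
    [0.006,0,0],
    [0.006,0,0],
    [0.006,0,0],
    [0.006,0,0],
    [0.006,0,0],
    [0.006,0,0],
    [0.006,0,0],
  ],
  gripper=[1,1,1,1,1,1,1,1],
)

```text
time: 9.65
position: [0.511, 0.0716, 0.0793]
tool_rot: [-0.067, 0.998, 0.001, 0.001]
contact_force: [-2.7, 3.9, 6.4]
width: 0.157
grip_force: 24.3
```

Run:
```python
from h import *
st=r.get_state(); print(st["position"],st["position"][:2]@[np.cos(.137),np.sin(.137)],st["width"]*85)
```

```text
[0.51100881 0.07155595 0.07928704] 0.5159932673582457 13.334737668379262
```

Emit:
carry_out(
  dr=[
    [0,0,0],
    [0,0,0],
    [0,0,0],
    [0,0,0],
    [0,0,0],
    [0,0,0],
    [0,0,0],
    [0,0,0],
  ],
  offset=[
    [0,0,0],
    [0,0,0],
    [0,0,0],
    [0,0,-0.05],
    [0,0,-0.1],
    [-0.04,0,-0.116],
    [-0.1,0,-0.116],
    [-0.143,0,-0.116],
  ],
  gripper=[0.3,0,0,0,0,0,0,0],
)

```text
time: 10.45
position: [0.5828, 0.0807, 0.1368]
tool_rot: [-0.067, 0.998, 0.0, 0.001]
contact_force: [0.3, 0.7, -0.2]
width: 0.5
grip_force: 0.0
```

Emit:
carry_out(
  dr=[
    [0,0,0],
    [0,0,0],
    [0,0,0],
    [0,0,0],
    [0,0,0],
    [0,0,0],
    [0,0,0],
    [0,0,0],
  ],
  offset=[
    [0,0,0],
    [0,0,0],
    [0,0,0],
    [0,0,0],
    [0,0,0],
    [0,0,0],
    [0,0,0],
    [0,0,0],
  ],
  gripper=[0,0,0,0,0,0,0,0],
)

```text
time: 11.25
position: [0.5812, 0.0806, 0.1363]
tool_rot: [-0.067, 0.998, -0.0, 0.0]
contact_force: [-0.0, -0.1, -0.4]
width: 0.5
grip_force: 0.0
```

Run:
```python
from h import *
st=r.get_state(); im=save("wrist","w7"); print(st["position"],st["dq"].round(3))
g=cv2.cvtColor(np.asarray(im),cv2.COLOR_RGB2GRAY).astype(float)
print("cap",g[88:140,279:297].mean(1).round().astype(int)); print("mark",g[88:140,247:268].mean(1).round().astype(int)); print("markR",g[88:140,308:329].mean(1).round().astype(int))
u=[np.cos(.137),np.sin(.137)]
def c(a,b,lo): 
    p=g[lo:lo+40,a:b].mean(1); p=np.clip(p-np.percentile(p,80)-4,0,None); return lo+(p*np.arange(40)).sum()/p.sum()
go([.548,-.0455,.137],.137+.655+np.pi/2)
```

```text
[0.58119981 0.08055342 0.13634366] [ 0.     0.002  0.001 -0.002 -0.     0.   ]
cap [ 30  28  30  31  30  29  28  27  26  26  25  24  23  22  22  24  27  28
  28  28  27  28  48  99 145 161 161 143  97  47  27  26  27  27  26  26
  24  24  26  28  30  30  29  28  27  26  25  24  24  23  23  32]
mark [ 93  93  93  96 104 114 113 104  96  94  94  94  95  95  95  95  95  95
  95  94  96 111 139 157 162 162 161 148 117  97  95  95  96  96  96  96
  96  96  96  96  96  98 106 114 110 101  95  95  95  95  95  95]
markR [ 94  94  93  96 104 114 113 103  96  93  94  94  93  94  94  94  94  94
  94  93  95 116 147 161 162 161 157 139 111  96  95  95  95  95  96  96
  96  96  96  96  96 100 108 115 111 102  96  96  96  96  96  96]
offset [ 0.0996 -0.2409 -0.0013] dr [-0.      0.     -0.2095]
```

The line sits on the mark to within about 0.1 mm once the small parallax is taken out. On to the dial.

Emit:
carry_out(
  dr=[
    [0,0,-0.04],
    [0,0,-0.08],
    [0,0,-0.12],
    [0,0,-0.16],
    [0,0,-0.2],
    [0,0,-0.21],
    [0,0,-0.21],
    [0,0,-0.21],
  ],
  offset=[
    [0.02,-0.05,0],
    [0.04,-0.1,0],
    [0.06,-0.15,0],
    [0.08,-0.2,0],
    [0.098,-0.239,0],
    [0.098,-0.239,0],
    [0.098,-0.239,0],
    [0.098,-0.239,0],
  ],
  gripper=[0,0,0,0,0,0,0,0],
)

```text
time: 12.1
position: [0.5488, -0.0442, 0.1363]
tool_rot: [-0.386, 0.923, 0.0, 0.0]
contact_force: [0.5, -0.6, -0.3]
width: 0.499
grip_force: 0.0
```

Run:
```python
from h import *
st=r.get_state(); save("wrist","w8"); print(st["position"],st["joints"].round(2))
for d in eyes.pinpoint("page_grip","wrist")[:2]: print(d, at_z("wrist",d["pixel"],.076,st))
go([.549,-.0445,.084],2.363)
```

```text
[ 0.54877344 -0.044225    0.13633484] [-0.08  0.36 -0.12  1.09  0.   -0.87]
{'pixel': [285.9, 241.7], 'confidence': 0.64} [ 0.54833033 -0.04487815  0.076     ]
offset [ 0.0004 -0.001   0.1046] dr [0.     0.     0.0004]
```

View pics/w8.png

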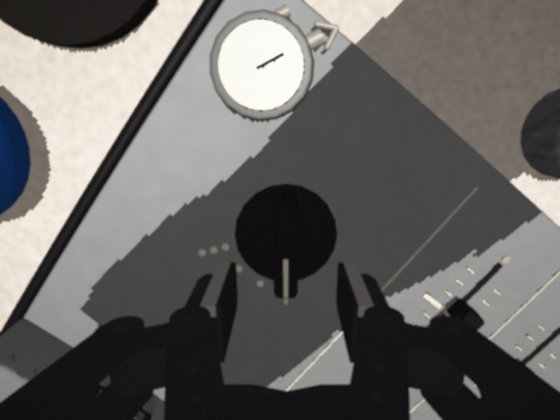

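The wing lies between the fingers, its pointer down the middle at column 286, and the stopwatch is clear. I'll descend and grip.

Emit:
carry_out(
  dr=[
    [0,0,0],
    [0,0,0],
    [0,0,0],
    [0,0,0],
    [0,0,0],
    [0,0,0],
    [0,0,0],
    [0,0,0],
  ],
  offset=[
    [0,-0.001,0.04],
    [0,-0.001,0.08],
    [0,-0.001,0.104],
    [0,-0.001,0.104],
    [0,-0.001,0.104],
    [0,-0.001,0.104],
    [0,-0.001,0.104],
    [0,-0.001,0.104],
  ],
  gripper=[0,0,0,0,0.4,0.8,1,1],
  newtons=60,
)

```text
time: 13.0
position: [0.5494, -0.0446, 0.0854]
tool_rot: [-0.387, 0.922, -0.0, 0.001]
contact_force: [-2.5, 2.7, 6.4]
width: 0.139
grip_force: 59.2
```

Emit:
carry_out(
  dr=[
    [0,0,0],
    [0,0,0],
    [0,0,0],
    [0,0,0.02],
    [0,0,0.04],
    [0,0,0.06],
    [0,0,0.06],
    [0,0,0.06],
  ],
  offset=[
    [0,0,0],
    [0,0,0],
    [0,0,0],
    [0,0,0],
    [0,0,0],
    [0,0,0],
    [0,0,0],
    [0,0,0],
  ],
  gripper=[1,1,1,1,1,1,1,1],
)

```text
time: 13.8
position: [0.5494, -0.0445, 0.0854]
tool_rot: [-0.298, 0.955, 0.0, 0.001]
contact_force: [-3.2, 2.3, 6.6]
width: 0.136
grip_force: 59.3
```

```bash
cat >> h.py <<'E'
def dial():
    st=r.get_state(); y=R.from_quat(st["tool_rot"]).as_matrix()[:,1]
    print("yaw",np.arctan2(y[1],y[0]).round(4),st["position"].round(4),"w",round(st["width"]*85,2),"F",st["contact_force"].round(1),"T",st["wrist_torque"].round(3),"g",st["grip_force"])
E
python3 -c "
from h import *
dial()"
```

```text
yaw 2.1761 [ 0.5494 -0.0445  0.0854] w 11.54 F [-3.2  2.3  6.6] T [0.506 0.655 0.1  ] g 59.26356375217438
```

Emit:
carry_out(
  dr=[
    [0,0,0.043],
    [0,0,0.086],
    [0,0,0.129],
    [0,0,0.172],
    [0,0,0.215],
    [0,0,0.258],
    [0,0,0.301],
    [0,0,0.34],
  ],
  offset=[
    [0,0,0],
    [0,0,0],
    [0,0,0],
    [0,0,0],
    [0,0,0],
    [0,0,0],
    [0,0,0],
    [0,0,0],
  ],
  gripper=[1,1,1,1,1,1,1,1],
)

```text
time: 14.6
position: [0.5493, -0.0441, 0.0854]
tool_rot: [0.232, 0.973, 0.001, 0.0]
contact_force: [-3.6, 6.7, 7.8]
width: 0.134
grip_force: 59.4
```

Emit:
carry_out(
  dr=[
    [0,0,0.01],
    [0,0,0.018],
    [0,0,0.02],
    [0,0,0.02],
    [0,0,0.02],
    [0,0,0.02],
    [0,0,0.02],
    [0,0,0.02],
  ],
  offset=[
    [0,0,0],
    [0,0,0],
    [0,0,0],
    [0,0,0],
    [0,0,0],
    [0,0,0],
    [0,0,0],
    [0,0,0],
  ],
  gripper=[1,1,1,1,1,1,1,1],
)

```text
time: 15.4
position: [0.5493, -0.0441, 0.0854]
tool_rot: [0.26, 0.966, 0.001, 0.0]
contact_force: [-4.2, 6.4, 6.6]
width: 0.14
grip_force: 59.4
```

Run:
```python
from h import *
dial(); im=save("wrist","w9")
a=cv2.resize(im,(800,600),interpolation=cv2.INTER_CUBIC)
cv2.imwrite("pics/w9c.png",cv2.cvtColor(a,cv2.COLOR_RGB2BGR))
```

```text
yaw 1.0456 [ 0.5493 -0.0441  0.0854] w 11.88 F [-4.2  6.4  6.6] T [1.236 0.875 0.159] g 59.42577123641968
```

View pics/w9c.png

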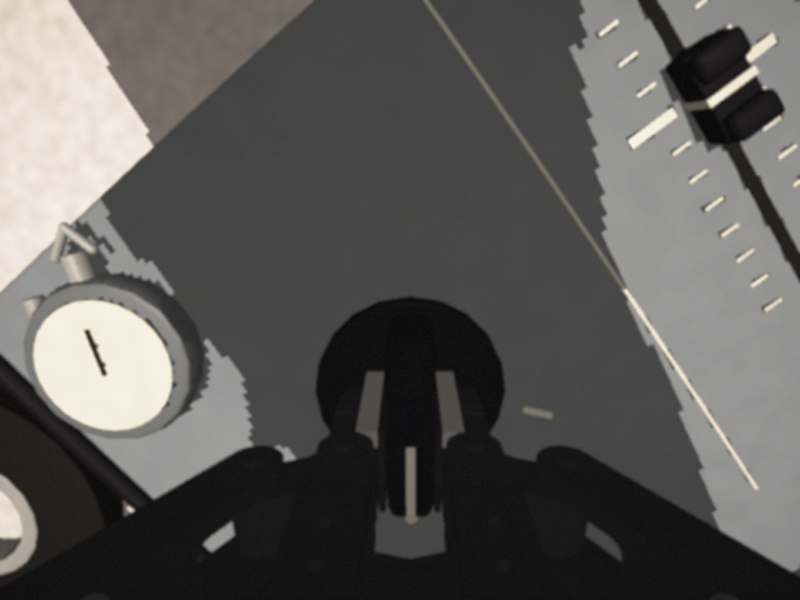

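The wing turned with the fingers. The pointer is at column 411 and the rest dash runs from (525,409) to (552,416). I'll get the dial angle from the dash and the pointer.

Run:
```python
from h import *
c=np.array([.5494,-.0443]); s=.7
for p,z in(((525,409),.055),((552,416),.055)): 
    w=at_z("wrist",(p[0]*s,p[1]*s),z)[:2]-c; print("dash r",np.hypot(*w).round(4),"ang",np.arctan2(w[1],w[0]).round(3))
a,b=[at_z("wrist",(p[0]*s,p[1]*s),.089)[:2] for p in((411,450),(411,518))]; d=b-a; print("pointer",np.arctan2(d[1],d[0]).round(3),np.hypot(*(b-c)).round(4))
for n in("stopwatch","music_cap","music_mark"):
    print(n,[at_z("wrist",d["pixel"],.055).round(4) for d in eyes.pinpoint(n,"wrist")[:1]])
dial()
```

```text
dash r 0.0401 ang 0.773
dash r 0.0498 ang 0.771
pointer -0.523 0.0271
stopwatch [array([ 0.4948, -0.12  ,  0.055 ])]
music_cap [array([0.5167, 0.0785, 0.055 ])]
music_mark [array([0.5124, 0.072 , 0.055 ])]
yaw 1.0456 [ 0.5493 -0.044   0.0854] w 11.65 F [-4.1  7.2  7.1] T [1.299 0.827 0.127] g 59.42544400691986
```

The dial reads 1.30–1.32 rad by two independent measurements, which puts it on the third click (1.309). The fader is on its mark and the hold is steady, so I'm handing it in.

```bash
python3 -c "
from station import r
print(r.close_job())"
```

```text
the job is handed in; nothing more can be done
None
```

I pulled the music fader to its thick line (within about 0.1 mm by the wrist camera), then turned the paging dial to the third click (about 1.31 rad). The gripper was still holding the dial there at hand-in, about 15.5 s into the 48 s limit, and I didn't touch the short faders or anything lying about.

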